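# Switch the gas selector to the green line

### The job

Switch the filler's gas selector over to the green line: with the fingers, push the orange tab round, step by step, until it has clicked in at the green plate, then press the white button in the middle of the selector fully down and let it come up again. Only push: do not pinch the tab, do not press the button before the tab is at green, and leave the jar, the black coil and the roll of tape standing where they are.

Things in the scene. Friction and masses are not known exactly. Their poses are not given: they have to be found in the camera images.
- selector_base: grey round housing, 240 mm across, its top face 30 mm above the table; fixed. Origin: on the turning axis at table height; x axis points to the white off station. Five stations lie 102 mm from the axis at -90, -45, 0, +45, +90 degrees from x (counterclockwise positive from above); at each a brass port sticks out to 140 mm from the axis, below the top face.
- selector (a joint): angle in rad of the black hub (92 mm across, top 52 mm above the table) with its orange tab; 0 = at the white off plate (the start), positive = counterclockwise from above; stops at +-1.75. A spring click holds it at 0, +-0.785, +-1.571; about 2 N on the tab takes it over to the next station, and it snaps into that one once past half-way.
- tab_push (a point): point in the orange tab, 72 mm from the turning axis, 60 mm above the table, mid-thickness; x points outward along the tab, z up. The tab is a radial upright fin 12 mm thick, from 40 to 92 mm from the axis and from 36 to 72 mm above the table; push it on its flat sides
- tab_point (a point): point just beyond the tab's tip, 102 mm from the axis, 32 mm above the table: lies over the centre of a station plate when the tab is set to it
- plate_green: green round plate, 21 mm across, 2 mm thick, fixed flat on the housing at one of the four coloured stations (blue, yellow and red plates on the others, the white off plate at 0); origin under its centre, 30 mm above the table. It marks the station to choose
- button (a joint): travel of the white button, m; 0 = up, 0.006 = fully down; springs back; needs 1.5 N to start and 4.5 N to be fully down
- button_top (a point): centre of the top face of the white round button, 34 mm across, on the turning axis, 67 mm above the table when up (15 mm above the black hub); pressed straight down, it does not turn
- seal_jar: small clear jar with black lid, 58 mm across, 56 mm high, standing loose beside the housing; leave it alone; origin under its centre
- spare_coil: black solenoid coil, 30 x 36 x 46 mm high, loose; leave it alone; origin under its centre
- thread_tape: flat white roll of tape, 54 mm across, 15 mm high, loose; leave it alone; origin under its centre

How it is judged:
On the way, in this order (a step that is already met when the one before it is completed fails the run):
1. the tab is clicked in at the green plate (horizontal distance between tab_point and plate_green below 0.01 m and value of joint button below 0.001 m), for 0.3 s.
2. the white button is pressed fully down with the tab at green (value of joint button above 0.005 m and horizontal distance between tab_point and plate_green below 0.01 m), for 0.05 s.
At the end, for the whole second after the job is handed in: the tab stands at rest at the green plate (its point within 10 mm of the plate's centre, about 5.6 degrees), the button has been pressed and is up again (less than 1 mm down), and jar, coil and tape are within 20 mm of where they stood (all of step 1 and velocity of joint selector between -0.05 and 0.05 rad/s and distance of each of seal_jar, spare_coil, thread_tape from where it was at the start of the episode below 0.02 m); the robot touches nothing.
It fails at once if the button is pressed (more than 3 mm) while the tab is not at the green plate (value of joint button above 0.003 m and horizontal distance between tab_point and plate_green above 0.015 m).
It fails at once if the tab is pinched: both its sides are pressed by the fingers at once (contact force between each of selector_c2, selector_c3 and the fingers above 1 N).
It fails at once if the jar is moved by more than 20 mm, lifted or tipped (distance of seal_jar from where it was at the start of the episode above 0.02 m or height (world z) of seal_jar above 0.008 m or angle between seal_jar's own z axis and vertical above 0.3 rad).
It fails at once if the coil is moved by more than 20 mm, lifted or tipped (distance of spare_coil from where it was at the start of the episode above 0.02 m or height (world z) of spare_coil above 0.008 m or angle between spare_coil's own z axis and vertical above 0.3 rad).
It fails at once if the tape is moved by more than 20 mm, lifted or tipped (distance of thread_tape from where it was at the start of the episode above 0.02 m or height (world z) of thread_tape above 0.008 m or angle between thread_tape's own z axis and vertical above 0.3 rad).
It also fails if it takes over 48 s, if anything falls off the work surface, if the arm or the gripper's body presses on something with over 40 N, if the wrist force passes 120 N, or if a joint passes its speed limit or range.

### The arm

A 7-joint arm with a two-finger parallel gripper is mounted at the origin on a cart in front of the work surface, level with it; the furniture and walls round the work are solid. World frame = base frame: x ahead of the robot, y to its left, z up, the work surface at z = 0. Lengths are in m, angles in rad, forces in N, time in s.
With the tool pointing down it reaches from about 0.425 to 1.025 m from the base axis. Payload 9.4 kg.
Tool frame: the origin (TCP) lies at the very end of the fingers, on their centre line; the grasp point (between the pads) lies manip.grasp_offset behind it (manip.grasp_offset is the distance from the TCP to the grasp point, in m); z points along the fingers, y is the direction in which the jaws open and shut (so a half turn about z gives the same grasp; the last joint's range is limited). The gripper opens to 85 mm and grips with 20 to 120 N. Pads are 22 mm wide; open, the fingers measure 114 mm over their backs; the gripper's body (76 mm by 85 mm) begins 54 mm behind the grasp point. The pads swing forward as they close: fully open they stand 13 mm farther back than shut.
Start: joints at [1.091, 0.599, -0.003, 1.599, 0.002, 0.943, -0.08], TCP at [0.284, -0.667, 0.21] pointing down, gripper open.
Joint ranges: [-2.57, 2.57], [-0.35, 1.97], [-1.29, 1.29], [0.11, 2.56], [-1.05, 4.19], [0.11, 1.86], [-2.63, 2.63]. Speed limits (rad/s): [2.22, 2.22, 3.01, 3.01, 3.14, 3.14, 3.14].

### API

Orientations are given as a unit quaternion [w, x, y, z].
In Python, from rig import manip, capture, models gives the robot as it stands. The module is installed in compiled form; this text tells all that it offers.
- The arm moves only by the shell command python3 -m pendant 'ROWS' [OPENING] [FORCE]. ROWS is a JSON object of lists of equal length, an entry for each row: "delta_pos": the shift along the tool's x, y, z in mm, a list of three; "angular": the turn, a rotation vector about the tool's x, y, z in rad, a list of three. A call has exactly 10 rows; each row is the pose to reach, as a shift and turn from the pose commanded when the call began, along the tool's axes at that moment; what a row does not reach only later rows make up. A row lasts 1/12 s, in which the tool goes at most 41.7 mm and 7.16 degrees, less where a joint would pass 70% of its speed; a pose out of reach is approached as far as the arm can. A call with a gripper value outside its range is refused whole. OPENING is the opening in per cent of the stroke, from 0 (shut) to 100 (fully open), set as the call begins (- or left out, the last holds). The fingers move at their own pace and stop on an object; FORCE is the grip in N (left out, the last holds). Time passes only in rows, so rows that repeat a pose let the fingers close, or fill a call up. It gives the time, the measured TCP pose, the force and the opening at its end, in the units of the state.
- manip.observe(): the state, without advancing time (a new reading comes with each control period).
- capture(name): name is "side" or "top"; returns a dict with "frame" (480x640x3 uint8, blue, green, red), "depth" (480x640 float32, m along the optical axis (not along the pixel's ray), 0 where there is no reading), "mtx" (3x3 intrinsics, pixels), "R" (3x3) and "t" (3): a world point X has camera coordinates R X + t. Camera axes: x right, y down, z forward; pixel columns grow to the right and rows downward; lengths in m; the calibration is good to about 2 mm. A picture is of the moment at which its call begins.
- manip.finish_job(): hands the job in, once; it reports no verdict.
Trained networks look in the newest picture that a camera, given by its name, has taken for a name from the list of things; names that differ only in an ending like _2 or _b are one class to them, and where a whole thing is asked for, a point or a joint stands for the part that bears it (a point fixed in the world has none). Each returns a list of dicts, best first, with "conf" (0 to 1); they miss things now and then, are a little off and sometimes report something else, mostly with a low value. They report only what shows in the picture. A call takes as long as a camera call.
- models.silhouettes(camera, label): "mask" (480x640 bool, what is visible of it) and "uv" ([column, row] in pixels, amid what is visible of it).
- models.spot_point(camera, label): "uv" ([column, row] in pixels: a listed point, or the origin of a listed thing).
The state is a dict: "time_s": time; "joints": joint angles; "qd": joint speeds; "joint_efforts": joint torques, N m; "eef_pos": TCP position; "tcp_rot": TCP orientation; "contact_force": force on the tool from outside, world axes, zero at the start; "ft_torque": the same for the moment, N m; "width": finger opening in m.
Only numpy, scipy, OpenCV 4.12 (cv2) and the standard library are available. Lean on these libraries where they do the work, as an engineer would, in place of code of your own. Each camera call takes 0.05 s, during which the arm holds its last target.

## Working session

There is one attempt and no reset: what is moved stays moved. The work goes in short steps, Python scripts to look and compute and a shell command to move; the robot and the scene stay as the last step left them, time stands still between calls to the robot, and variables do not carry over. Pictures are saved under pics/ and viewed, and the job is handed in when it is done.

```bash
mkdir -p pics; cat > h.py <<'E'
import numpy as np, cv2
from rig import manip, capture, models
def world(c,u,v,z=None):
    K=c["mtx"];R=c["R"];t=np.array(c["t"]).ravel()
    d=np.linalg.inv(K)@np.array([u,v,1.0])
    o=-R.T@t; r=R.T@d
    if z is None:
        s=c["depth"][int(round(v)),int(round(u))]
    else: s=(z-o[2])/r[2]
    return o+s*r
E
python3 - <<'E'
from h import *
s=manip.observe(); print(s, manip.grasp_offset)
for n in("top","side"):
    c=capture(n); cv2.imwrite(f"pics/{n}0.png",c["frame"])
    o=-c["R"].T@np.array(c["t"]).ravel(); print(n,"cam",o)
    for l,z in(("selector_base",0),("tab_push",.06),("tab_point",.032),("plate_green",.03),("button_top",.067),("seal_jar",0),("spare_coil",0),("thread_tape",0)):
        for r in models.spot_point(n,l)[:2]:
            print(l,np.round(r["uv"],1),round(r["conf"],2),np.round(world(c,*r["uv"],z),4))
E
```

```text
{'time_s': 0.0, 'joints': array([ 1.09130172,  0.60018034, -0.00253436,  1.600126  ,  0.00176845,
        0.94289098, -0.07982491]), 'qd': array([ 0.00060489, -0.00056734,  0.00045164,  0.0010577 ,  0.00016573,
       -0.00073924,  0.00039881]), 'joint_efforts': array([-1.00917798e-03, -7.76454949e+01,  1.56447183e+00, -2.58018619e+01,
        1.23686480e-02,  9.02797154e-03, -8.22701907e-06]), 'eef_pos': array([ 0.28398031, -0.6665197 ,  0.2087786 ]), 'tcp_rot': array([-7.70000610e-04,  9.79786935e-01,  2.00042293e-01, -2.21442575e-04]), 'contact_force': array([0.32318602, 0.17563299, 0.27452456]), 'ft_torque': array([ 0.02917075, -0.0053315 , -0.0400299 ]), 'width': 0.08559785517755444} 0.0187
top cam [ 0.46269055 -0.01867187  1.36472714]
selector_base [331.4 242.6] 0.7 [ 0.5116 -0.0457  0.    ]
tab_push [325.  205.7] 0.66 [ 0.5868 -0.0291  0.06  ]
tab_point [318.5 191.7] 0.73 [ 0.6193 -0.0146  0.032 ]
plate_green [291.9 214.5] 0.53 [0.5687 0.0413 0.03  ]
button_top [334.3 237. ] 0.7 [ 0.5211 -0.0501  0.067 ]
seal_jar [243.2 246.5] 0.77 [0.498  0.1472 0.    ]
seal_jar [416.9 224.4] 0.27 [ 0.5566 -0.2325  0.    ]
spare_coil [391.6 178.3] 0.73 [ 0.6571 -0.175   0.    ]
thread_tape [416.5 225.1] 0.86 [ 0.5551 -0.2317  0.    ]
side cam [0.44118661 0.75572921 0.563204  ]
selector_base [347.4 258.5] 0.68 [ 0.512 -0.049  0.   ]
tab_push [304.3 233.3] 0.56 [ 0.5939 -0.0374  0.06  ]
tab_point [290.6 246.8] 0.89 [ 0.6205 -0.0301  0.032 ]
plate_green [311.9 270.4] 0.49 [0.5683 0.0385 0.03  ]
button_top [342. 229.] 0.49 [ 0.5231 -0.0495  0.067 ]
seal_jar [345.8 328. ] 0.73 [0.4958 0.1488 0.    ]
spare_coil [286.4 221.4] 0.59 [ 0.66   -0.1768  0.    ]
thread_tape [330.6 212.3] 0.69 [ 0.5675 -0.2278  0.    ]
thread_tape [343.  324.3] 0.18 [0.5012 0.1405 0.    ]
```

```bash
python3 - <<'E'
from h import *
f=cv2.imread("pics/top0.png"); cv2.imwrite("pics/top0z.png",cv2.resize(f[130:310,210:450],None,fx=3.3,fy=3.3,interpolation=cv2.INTER_CUBIC))
c=capture("top")
hsv=cv2.cvtColor(c["frame"],cv2.COLOR_BGR2HSV)
for n,lo,hi,z in(("green",(45,80,50),(85,255,255),.032),("orange",(8,150,120),(20,255,255),.072),("yellow",(22,120,120),(35,255,255),.032),("blue",(100,120,60),(125,255,255),.032),("red",(0,150,80),(5,255,255),.032)):
    m=cv2.inRange(hsv,lo,hi); k,_,st,ce=cv2.connectedComponentsWithStats(m)
    for i in range(1,k):
        if st[i,4]>25: print(n,st[i],ce[i],np.round(world(c,*ce[i],z),4))
E
```

```text
green [288 211   8   8  53] [291.45283019 214.56603774] [0.5684 0.0422 0.032 ]
orange [289  79  22   6  28] [299.71428571  81.35714286] [0.8478 0.0312 0.072 ]
orange [320 196  11  25 116] [324.81896552 208.99137931] [ 0.5787 -0.0288  0.072 ]
orange [279 262  14  21  68] [285.01470588 273.        ] [0.4436 0.0501 0.072 ]
orange [300 288  11  11  47] [305.5106383  294.08510638] [0.4013 0.0065 0.072 ]
orange [316 288  47  13 129] [338.62015504 295.86046512] [ 0.3995 -0.062   0.072 ]
orange [260 296  10  10  26] [265.19230769 301.61538462] [0.3837 0.0892 0.072 ]
orange [297 300  18   7  34] [304.41176471 302.97058824] [0.383  0.0082 0.072 ]
yellow [442   0  31  35 185] [455.83783784  17.13513514] [ 1.0123 -0.3055  0.032 ]
yellow [463   0  29  17 195] [478.16923077   7.48717949] [ 1.0354 -0.3543  0.032 ]
yellow [513   0  14  13  86] [519.94186047   6.15116279] [ 1.0409 -0.446   0.032 ]
yellow [522   2  20  24 143] [533.08391608  15.58741259] [ 1.0205 -0.475   0.032 ]
yellow [498   9  11   7  42] [503.16666667  11.52380952] [ 1.0278 -0.4093  0.032 ]
yellow [492  15  32  18 235] [506.238297
[... 2593 characters left out ...]
[455   7  17  12  93] [463.01075269  12.53763441] [ 1.0231 -0.3211  0.032 ]
blue [  0  21  17  14 101] [ 8.52475248 27.94059406] [0.9612 0.6728 0.032 ]
blue [ 47  84  28  23 306] [58.59803922 95.38562092] [0.8145 0.5554 0.032 ]
blue [375 224   8   7  46] [378.08695652 226.97826087] [ 0.5467 -0.1443  0.032 ]
red [562   0  30  39 326] [574.49386503  19.00920245] [ 1.0153 -0.566   0.032 ]
red [574  35  66  49 713] [608.90182328  56.83029453] [ 0.9326 -0.6412  0.032 ]
red [ 22  45  38  14 335] [37.60895522 51.60597015] [0.9101 0.6064 0.032 ]
red [442  90   4  61 144] [443.34027778 121.63194444] [ 0.7793 -0.2812  0.032 ]
red [283 247   7   8  45] [286.02222222 250.84444444] [0.4903 0.0515 0.032 ]
```

View pics/top0.png

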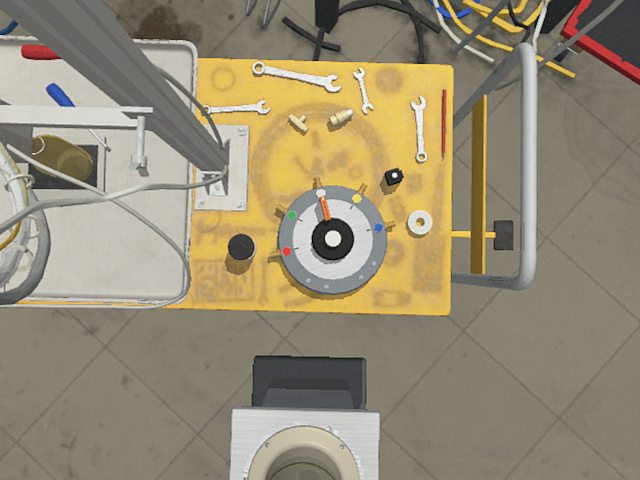

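View pics/top0z.png

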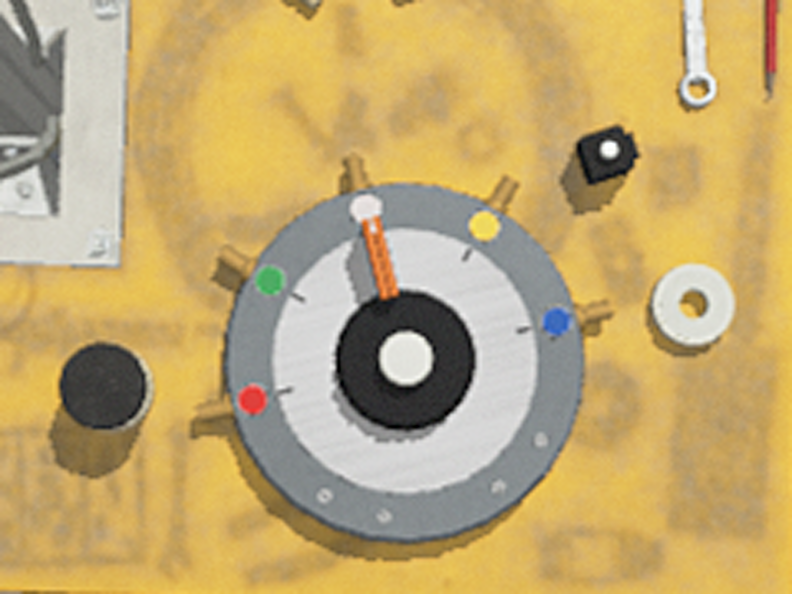

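View pics/side0.png

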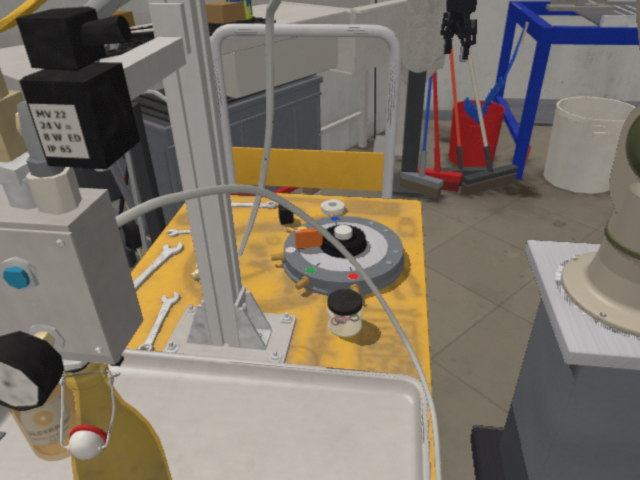

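The tab points to white at (321,193) and green is the neighbouring station at (291,214), 45° counterclockwise, so I push from the -y side. In the side view, a hose crosses in front and a post stands nearby. I'll check where they are.

```bash
python3 - <<'E'
from h import *
V={}
for n in("top","side"):
    c=capture(n); d=c["depth"]; v,u=np.nonzero(d>0.1); p=np.linalg.inv(c["mtx"])@np.vstack([u,v,np.ones(len(u))])*d[v,u]
    X=(c["R"].T@(p-np.array(c["t"]).reshape(3,1))).T
    m=(X[:,0]>.3)&(X[:,0]<.9)&(X[:,1]>-.4)&(X[:,1]<.4)&(X[:,2]>.09)&(X[:,2]<.8)
    Y=X[m]; print(n,len(Y))
    g={}
    for x in Y:
        g.setdefault((round(x[0]/.05)*.05,round(x[1]/.05)*.05),[]).append(x[2])
    for k in sorted(g):
        if len(g[k])>3: print(np.round(k,2),len(g[k]),np.round([min(g[k]),max(g[k])],2),end='; ')
    print()
    # hub/button tops
    if n=="top":
        m=(np.hypot(X[:,0]-.5185,X[:,1]+.0464)<.06)
        for lo,hi in((.062,.071),(.049,.055)):
            q=X[m&(X[:,2]>lo)&(X[:,2]<hi)]; print(lo,len(q),q.mean(0) if len(q) else 0,(q.min(0)+q.max(0))/2 if len(q) else 0)
E
```

```text
top 23625
[0.4  0.25] 37 [0.09 0.12]; [0.4 0.3] 198 [0.69 0.78]; [0.4  0.35] 4 [0.66 0.66]; [ 0.45 -0.35] 961 [0.09 0.38]; [0.45 0.25] 113 [0.11 0.2 ]; [0.45 0.3 ] 1575 [0.61 0.78]; [0.45 0.35] 54 [0.65 0.69]; [ 0.5  -0.35] 590 [0.09 0.38]; [0.5  0.25] 181 [0.19 0.28]; [0.5 0.3] 921 [0.27 0.71]; [0.5  0.35] 643 [0.57 0.69]; [ 0.55 -0.35] 581 [0.09 0.38]; [0.55 0.2 ] 191 [0.41 0.64]; [0.55 0.25] 268 [0.27 0.51]; [0.55 0.3 ] 681 [0.27 0.63]; [0.55 0.35] 1025 [0.34 0.63]; [0.55 0.4 ] 11 [0.59 0.6 ]; [ 0.6  -0.35] 568 [0.09 0.38]; [0.6  0.15] 80 [0.22 0.3 ]; [0.6 0.2] 661 [0.27 0.63]; [0.6  0.35] 210 [0.35 0.61]; [0.6 0.4] 185 [0.36 0.61]; [ 0.65 -0.35] 564 [0.09 0.38]; [0.65 0.15] 48 [0.15 0.23]; [0.65 0.2 ] 5559 [0.09 0.8 ]; [0.65 0.25] 452 [0.09 0.8 ]; [0.65 0.3 ] 489 [0.44 0.47]; [0.65 0.35] 497 [0.44 0.47]; [0.65 0.4 ] 251 [0.44 0.47]; [ 0.7  -0.35] 590 [0.09 0.38]; [0.7  0.15] 325 [0.19 0.52]; [0.7 0.2] 2651 [0.09 0.8 ]; [0.7 0.3] 220 [0.46 0.47]; [0.7  0.35] 229 [0.46 0.47]; [0.7 0.4] 114 [0.46 0.47]; [ 0.75 -0.35] 568 [0.09 0.38]; [ 0.8  -0.35] 578 [0.09 0.38]; [ 0.85 -0.35] 751 
[... 431 characters left out ...]
; [0.55 0.25] 346 [0.28 0.5 ]; [0.55 0.3 ] 406 [0.27 0.5 ]; [0.55 0.35] 173 [0.33 0.35]; [ 0.6  -0.35] 377 [0.09 0.38]; [0.6  0.15] 175 [0.21 0.3 ]; [0.6 0.2] 854 [0.27 0.46]; [0.6  0.25] 6 [0.46 0.46]; [0.6  0.35] 184 [0.35 0.37]; [0.6 0.4] 192 [0.36 0.38]; [ 0.65 -0.35] 358 [0.09 0.38]; [0.65 0.15] 280 [0.15 0.23]; [0.65 0.2 ] 4821 [0.09 0.5 ]; [0.65 0.25] 4657 [0.09 0.5 ]; [0.65 0.3 ] 881 [0.44 0.46]; [0.65 0.35] 871 [0.44 0.46]; [ 0.7  -0.35] 236 [0.09 0.38]; [0.7 0.2] 1425 [0.09 0.5 ]; [0.7  0.25] 3318 [0.09 0.5 ]; [0.7 0.3] 148 [0.46 0.46]; [0.7  0.35] 67 [0.46 0.46]; [ 0.75 -0.35] 324 [0.09 0.38]; [ 0.8  -0.35] 368 [0.09 0.38]; [0.8 0.4] 32 [0.09 0.11]; [ 0.85 -0.35] 1054 [0.09 0.37];
```

```bash
python3 - <<'E'
from h import *
for n in("top","side"):
    c=capture(n); d=c["depth"]; v,u=np.nonzero(d>0.1); p=np.linalg.inv(c["mtx"])@np.vstack([u,v,np.ones(len(u))])*d[v,u]
    X=(c["R"].T@(p-np.array(c["t"]).reshape(3,1))).T
    m=(X[:,0]>.2)&(X[:,0]<1.)&(X[:,1]>-.6)&(X[:,1]<-.25)&(X[:,2]>.03)&(X[:,2]<.8)
    Y=X[m]; print(n,len(Y),Y.min(0),Y.max(0)); 
    for z in np.arange(.03,.42,.06):
        q=Y[(Y[:,2]>=z)&(Y[:,2]<z+.06)]
        if len(q): print(round(z,2),len(q),np.round(np.r_[q.min(0)[:2],q.max(0)[:2]],3))
    m=(X[:,1]<.25)&(X[:,1]>0)&(X[:,0]>.5)&(X[:,0]<.66)&(X[:,2]>.1)&(X[:,2]<.8)
    print("hose",X[m].min(0),X[m][X[m][:,1].argmin()])
s=manip.observe();from scipy.spatial.transform import Rotation as Ro
q=s["tcp_rot"];R=Ro.from_quat([q[1],q[2],q[3],q[0]]).as_matrix();print(R.round(4))
p=s["eef_pos"]
for w in([.33,-.4,.21],[.38,-.25,.21],[.58,-.11,.21]): print(w,(R.T@(np.array(w)-p)*1000).round())
E
```

```text
top 7204 [ 0.42898763 -0.36659324  0.03000943] [ 0.84529574 -0.33884928  0.38366978]
0.03 1442 [ 0.429 -0.357  0.845 -0.339]
0.09 836 [ 0.429 -0.359  0.845 -0.339]
0.15 270 [ 0.429 -0.359  0.845 -0.34 ]
0.21 315 [ 0.429 -0.359  0.845 -0.339]
0.27 356 [ 0.429 -0.359  0.845 -0.34 ]
0.33 3985 [ 0.431 -0.367  0.845 -0.34 ]
hose [0.50017077 0.16032348 0.10006219] [0.6342164  0.16032348 0.18641888]
side 8723 [ 0.25180212 -0.59999366  0.03000369] [ 0.84546966 -0.33716385  0.38016492]
0.03 3643 [ 0.432 -0.361  0.845 -0.339]
0.09 947 [ 0.432 -0.362  0.845 -0.339]
0.15 506 [ 0.432 -0.361  0.845 -0.338]
0.21 547 [ 0.432 -0.363  0.845 -0.339]
0.27 650 [ 0.252 -0.6    0.845 -0.338]
0.33 2430 [ 0.264 -0.6    0.845 -0.337]
hose [0.5568123  0.15918661 0.10002756] [0.63717801 0.15918661 0.20329085]
[[ 9.199e-01  3.920e-01 -1.000e-04]
 [ 3.920e-01 -9.199e-01 -0.000e+00]
 [-1.000e-04 -0.000e+00 -1.000e+00]]
[0.33, -0.4, 0.21] [ 147. -228.   -0.]
[0.38, -0.25, 0.21] [ 252. -346.   -0.]
[0.58, -0.11, 0.21] [ 491. -396.   -0.]
```

The cart handle is at x ≥ 0.43, y ≈ -0.35, and 0.38 high. I'll go round its near end at x ≈ 0.31 with the fingers shut.

```bash
python3 -m pendant '{"delta_pos":[[18,-35,0],[36,-71,0],[54,-106,0],[72,-142,0],[90,-177,0],[108,-213,0],[126,-248,0],[144,-284,0],[162,-319,0],[180,-355,0]],"angular":[[0,0,0],[0,0,0],[0,0,0],[0,0,0],[0,0,0],[0,0,0],[0,0,0],[0,0,0],[0,0,0],[0,0,0]]}' 0 20
```

```text
time_s: 1.98
eef_pos: [0.3105, -0.2683, 0.2099]
tcp_rot: [0.0, 0.98, 0.2, 0.0]
contact_force: [1.4, 0.4, 1.2]
width: -0.0001
```

```bash
python3 -m pendant '{"delta_pos":[[35,-7,9],[70,-14,18],[105,-21,27],[140,-28,36],[175,-35,45],[211,-43,54],[246,-50,63],[281,-57,72],[316,-64,81],[351,-71,90]],"angular":[[0,0,0],[0,0,0],[0,0,0],[0,0,0],[0,0,0],[0,0,0],[0,0,0],[0,0,0],[0,0,0],[0,0,0]]}' 0 20
python3 - <<'E'
from h import *
for n in("top","side"):
    c=capture(n); cv2.imwrite(f"pics/{n}1.png",cv2.resize(c["frame"][130:330,220:480],None,fx=3,fy=3))
print(manip.observe()["eef_pos"])
E
```

```text
time_s: 2.82
eef_pos: [0.6072, -0.0656, 0.1193]
tcp_rot: [0.0, 0.98, 0.2, 0.0]
contact_force: [0.4, -1.4, 0.4]
width: 0.0
[ 0.61003789 -0.06155597  0.11823835]
```

View pics/top1.png

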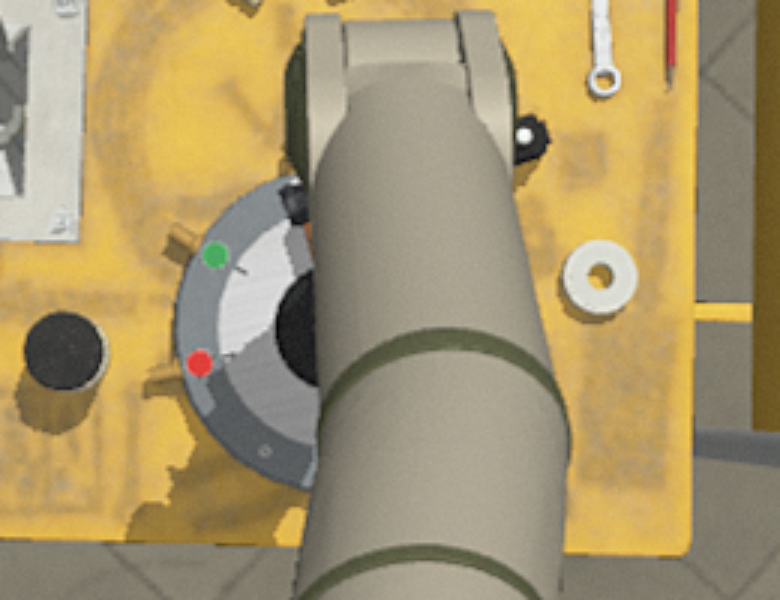

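View pics/side1.png

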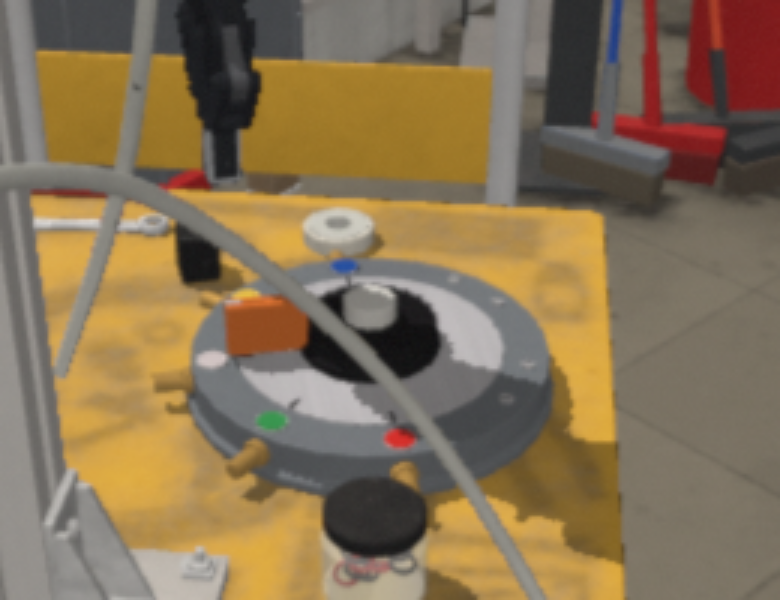

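The side view shows the shut fingers at (225,165), behind the tab. The tab is still at white and everything else is standing. Next I lower the fingers beside the tab.

```bash
python3 -m pendant '{"delta_pos":[[0,0,0],[0,0,10],[0,0,20],[0,0,32],[0,0,44],[0,0,56],[0,0,66],[0,0,74],[0,0,74],[0,0,74]],"angular":[[0,0,0],[0,0,0],[0,0,0],[0,0,0],[0,0,0],[0,0,0],[0,0,0],[0,0,0],[0,0,0],[0,0,0]]}' 0 20
python3 - <<'E'
from h import *
for n in("top","side"):
    c=capture(n); cv2.imwrite(f"pics/{n}2.png",cv2.resize(c["frame"][180:330,220:420],None,fx=4,fy=4))
s=manip.observe();print(s["eef_pos"],s["contact_force"])
E
```

```text
time_s: 3.75
eef_pos: [0.6054, -0.0669, 0.045]
tcp_rot: [-0.0, 0.98, 0.2, -0.001]
contact_force: [0.8, 0.2, -0.8]
width: 0.0001
[ 0.60602681 -0.06693429  0.04598488] [-0.01167714 -0.69934221  0.0799519 ]
```

View pics/side2.png

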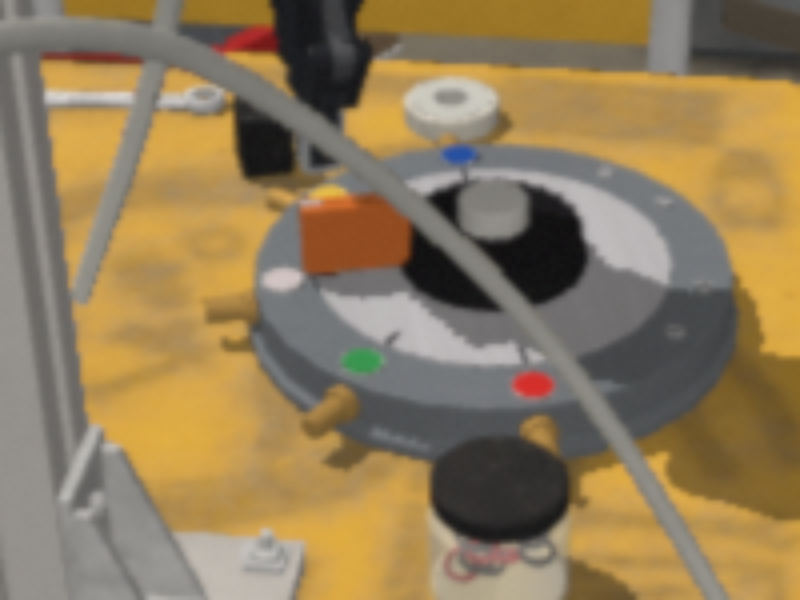

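```bash
python3 - <<'E'
from h import *
c=capture("side"); K=c["mtx"];t=np.array(c["t"]).ravel()
for X in([.606,-.067,.046],[.606,-.067,.146],[.608,-.0961,.032]):
    p=K@(c["R"]@np.array(X)+t); print(X,p[:2]/p[2],p[2])
d=c["depth"]
m=[]
for v in range(205,232,1):
    for u in range(288,312):
        X=world(c,u,v)
        if np.hypot(X[0]-.606,X[1]+.067)<.035 and X[2]>.036: m.append(np.r_[X,u,v])
m=np.array(m);print(len(m))
for zb in np.arange(.03,.12,.01):
    q=m[(m[:,2]>=zb)&(m[:,2]<zb+.01)]
    if len(q): print(zb.round(2),len(q),q.min(0).round(3),q.max(0).round(3))
E
```

```text
[0.606, -0.067, 0.046] [301.01382595 231.06040434] 0.9847018114905136
[0.606, -0.067, 0.146] [298.88791054 185.43148942] 0.9308113063446725
[0.608, -0.0961, 0.032] [302.78315462 229.37594655] 1.0167374067707156
108
0.06 4 [ 6.03e-01 -6.60e-02  6.70e-02  2.98e+02  2.22e+02] [ 6.10e-01 -6.20e-02  6.90e-02  3.02e+02  2.22e+02]
0.07 28 [ 5.99e-01 -6.40e-02  7.00e-02  2.94e+02  2.18e+02] [ 6.18e-01 -5.50e-02  7.90e-02  3.04e+02  2.22e+02]
0.08 28 [ 6.01e-01 -6.90e-02  8.00e-02  2.93e+02  2.13e+02] [ 6.21e-01 -5.30e-02  8.90e-02  3.02e+02  2.19e+02]
0.09 10 [ 5.96e-01 -6.60e-02  9.00e-02  3.01e+02  2.08e+02] [ 6.03e-01 -5.90e-02  1.00e-01  3.05e+02  2.12e+02]
0.1 13 [ 5.96e-01 -6.50e-02  1.01e-01  3.00e+02  2.07e+02] [ 6.03e-01 -5.50e-02  1.06e-01  3.05e+02  2.09e+02]
0.11 18 [ 5.86e-01 -4.50e-02  1.16e-01  2.95e+02  2.05e+02] [ 6.10e-01 -3.30e-02  1.20e-01  3.08e+02  2.07e+02]
```

View pics/top2.png

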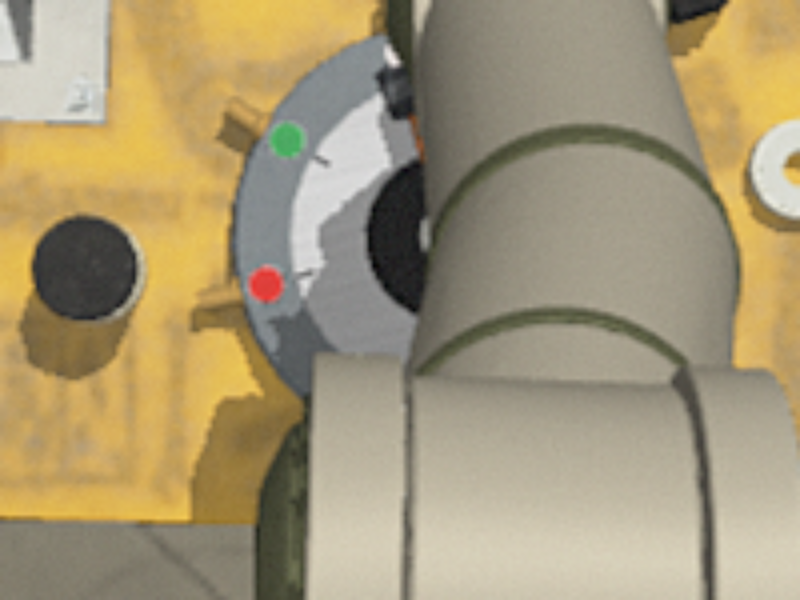

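```bash
python3 - <<'E'
from h import *
c=capture("side"); cv2.imwrite("pics/side3.png",cv2.resize(c["frame"][190:250,265:345],None,fx=10,fy=10,interpolation=cv2.INTER_NEAREST))
for v in range(210,240):
    print(v,[(u,*world(c,u,v).round(3).tolist()) for u in (297,300,303)], c["frame"][v,300])
E
```

```text
210 [(297, 0.537, 0.292, 0.298), (300, 0.535, 0.289, 0.297), (303, 0.599, -0.06, 0.098)] [113 118 121]
211 [(297, 0.537, 0.294, 0.298), (300, 0.535, 0.289, 0.296), (303, 0.532, 0.284, 0.293)] [117 123 125]
212 [(297, 0.537, 0.293, 0.297), (300, 0.535, 0.29, 0.295), (303, 0.532, 0.285, 0.292)] [119 126 128]
213 [(297, 0.538, 0.292, 0.295), (300, 0.535, 0.29, 0.293), (303, 0.532, 0.287, 0.292)] [118 125 126]
214 [(297, 0.538, 0.289, 0.292), (300, 0.535, 0.29, 0.292), (303, 0.532, 0.287, 0.291)] [118 124 126]
215 [(297, 0.538, 0.29, 0.291), (300, 0.535, 0.289, 0.291), (303, 0.532, 0.286, 0.289)] [117 123 124]
216 [(297, 0.61, -0.053, 0.088), (300, 0.535, 0.287, 0.288), (303, 0.532, 0.286, 0.288)] [108 113 114]
217 [(297, 0.61, -0.053, 0.086), (300, 0.536, 0.286, 0.286), (303, 0.532, 0.286, 0.286)] [87 93 94]
218 [(297, 0.61, -0.052, 0.084), (300, 0.605, -0.057, 0.081), (303, 0.532, 0.287, 0.286)] [56 60 60]
219 [(297, 0.61, -0.055, 0.08), (300, 0.604, -0.053, 0.082), (303, 0.533, 0.284, 0.282)] [34 33 32]
220 [(297, 0.611, -0.058, 0.076), (300, 0.605, -0.056, 0.078), (303, 0.599, -0.056
[... 1315 characters left out ...]
 (300, 0.599, -0.021, 0.071), (303, 0.593, -0.02, 0.071)] [ 36  82 158]
234 [(297, 0.604, -0.019, 0.069), (300, 0.599, -0.021, 0.068), (303, 0.594, -0.023, 0.067)] [ 33  75 147]
235 [(297, 0.604, -0.018, 0.068), (300, 0.599, -0.023, 0.065), (303, 0.593, -0.021, 0.066)] [ 33  76 146]
236 [(297, 0.604, -0.019, 0.065), (300, 0.599, -0.02, 0.065), (303, 0.593, -0.021, 0.064)] [ 34  76 147]
237 [(297, 0.605, -0.02, 0.062), (300, 0.599, -0.021, 0.062), (303, 0.594, -0.024, 0.06)] [ 32  76 146]
238 [(297, 0.605, -0.019, 0.06), (300, 0.599, -0.021, 0.06), (303, 0.594, -0.023, 0.059)] [ 33  76 146]
239 [(297, 0.605, -0.019, 0.058), (300, 0.6, -0.023, 0.056), (303, 0.595, -0.026, 0.055)] [ 33  76 146]
```

View pics/side3.png

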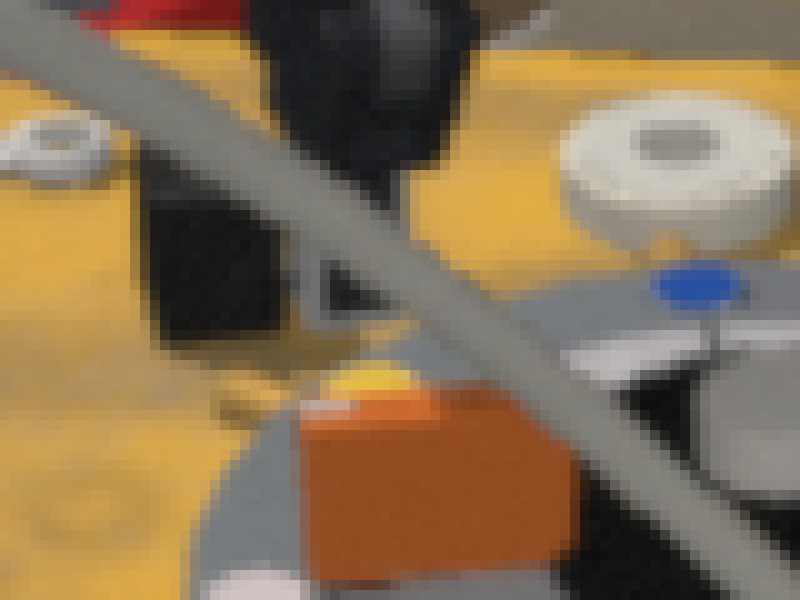

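```bash
python3 - <<'E'
from h import *
s=manip.observe();print(s["eef_pos"],s["joints"],s["width"],s["time_s"])
c=capture("side"); K=c["mtx"];t=np.array(c["t"]).ravel()
P=lambda X:(lambda p:p[:2]/p[2])(K@(c["R"]@np.array(X)+t))
print(P([.284,-.6665,.2088]),P([.284,-.6665,.2288]))
f=cv2.imread("pics/side0.png");cv2.imwrite("pics/g0.png",cv2.resize(f[0:75,420:500],None,fx=8,fy=8,interpolation=cv2.INTER_NEAREST))
print(manip.observe()["eef_pos"])
E
```

```text
[ 0.60611721 -0.06691826  0.04625389] [ 0.05594964  0.67647975 -0.05863788  1.98866545  0.08004091  0.47756977
 -1.2287734 ] 0.0002055120094554187 3.95
[453.52479786  71.47239834] [454.45251521  63.87944244]
[ 0.60608107 -0.06695828  0.04627201]
```

View pics/g0.png

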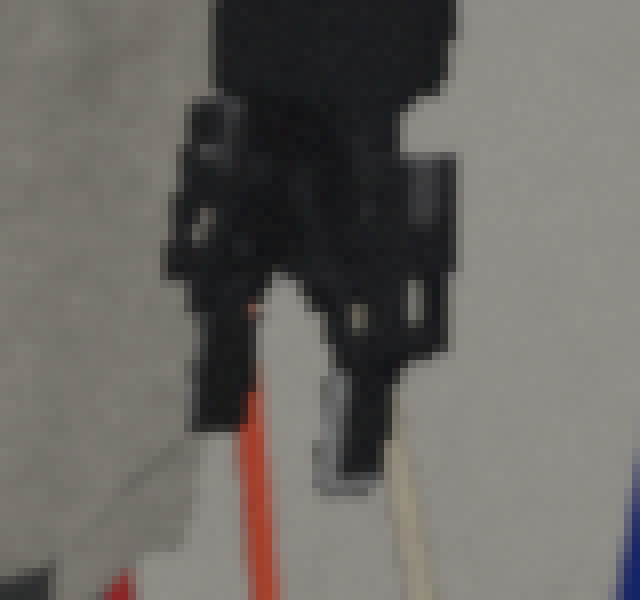

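The camera shows the fingertips about 20 mm higher than the reported TCP, both open and shut. So I'll use a height that works either way: TCP at z = 0.036 puts the tips at 36 to 56 mm, within the tab's side and above the plates. Next I work out the push path.

```bash
python3 - <<'E'
from h import *
A=np.array([.519,-.046]);p0=np.array([.6058,-.0665])
X=np.array([.9199,.392]);Y=np.array([.392,-.9199])
r=.076
def pos(phi,d):
    a=np.radians(phi);return A+r*np.array([np.cos(a),np.sin(a)])+d*np.array([np.sin(a),-np.cos(a)])
print("call1")
for phi,d in((16,.04),(16,.034),(16,.028),(16,.022),(17,.018),(19,.017),(21,.017)):
    w=(pos(phi,d)-p0)*1000;print(phi,(X@w).round(1),(Y@w).round(1))
e=pos(21,.017);print("call2")
for phi in np.linspace(21,56,9)[1:]:
    w=(pos(phi,.017)-e)*1000;print(phi,(X@w).round(1),(Y@w).round(1),np.round(pos(phi,.017),3))
E
```

```text
call1
16 -1.3 -3.8
16 -0.6 -9.8
16 0.2 -15.7
16 0.9 -21.7
17 1.9 -26.9
19 2.8 -30.5
21 3.5 -33.1
call2
25.375 1.3 -5.8 [ 0.595 -0.029]
29.75 2.1 -11.7 [ 0.593 -0.023]
34.125 2.5 -17.6 [ 0.591 -0.017]
38.5 2.5 -23.6 [ 0.589 -0.012]
42.875 1.9 -29.5 [ 0.586 -0.007]
47.25 1.0 -35.4 [ 0.583 -0.002]
51.625 -0.4 -41.1 [0.58  0.003]
56.0 -2.3 -46.8 [0.576 0.008]
```

```bash
python3 -m pendant '{"delta_pos":[[0,0,4],[0,0,8],[0,0,10],[-1,-4,10],[0,-10,10],[0,-16,10],[1,-22,10],[2,-27,10],[3,-30,10],[3.5,-33,10]],"angular":[[0,0,0],[0,0,0],[0,0,0],[0,0,0],[0,0,0],[0,0,0],[0,0,0],[0,0,0],[0,0,0],[0,0,0]]}' 0 20
python3 - <<'E'
from h import *
for n in("top","side"):
    c=capture(n); cv2.imwrite(f"pics/{n}4.png",cv2.resize(c["frame"][180:300,240:400],None,fx=5,fy=5))
s=manip.observe();print(s["eef_pos"],s["contact_force"])
E
```

```text
time_s: 4.83
eef_pos: [0.5959, -0.0349, 0.0357]
tcp_rot: [0.0, 0.98, 0.2, -0.0]
contact_force: [-0.3, -1.9, -0.8]
width: 0.0002
[ 0.59589546 -0.03468703  0.03571667] [-0.20861268 -2.29850005 -0.21749962]
```

View pics/side4.png

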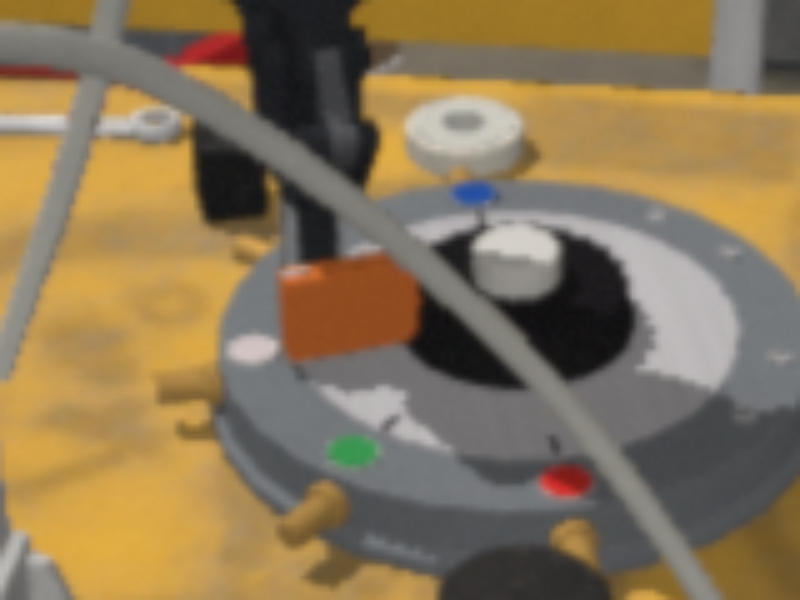

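The fingers are behind the tab at (335,255), the force is about 2.3 N, and the tab has begun to turn. I continue along the arc.

```bash
python3 -m pendant '{"delta_pos":[[1.3,-6,0],[2,-12,0],[2.5,-18,0],[2.5,-24,0],[2,-30,0],[1,-35.5,0],[-0.5,-41,0],[-2,-47,0],[-2,-47,0],[-2,-47,0]],"angular":[[0,0,-0.07],[0,0,-0.14],[0,0,-0.21],[0,0,-0.28],[0,0,-0.35],[0,0,-0.42],[0,0,-0.49],[0,0,-0.55],[0,0,-0.55],[0,0,-0.55]]}' 0 20
python3 - <<'E'
from h import *
for n in("top","side"):
    c=capture(n); cv2.imwrite(f"pics/{n}5.png",cv2.resize(c["frame"][180:300,240:400],None,fx=5,fy=5))
s=manip.observe();print(s["eef_pos"],s["contact_force"],s["tcp_rot"])
E
```

```text
time_s: 5.77
eef_pos: [0.5759, 0.0073, 0.0357]
tcp_rot: [-0.0, 0.889, 0.458, 0.0]
contact_force: [1.2, -0.3, -0.3]
width: -0.0002
[0.57609172 0.00687195 0.03568706] [ 0.32964024 -0.19583697  0.41643155] [1.39094749e-04 8.89170098e-01 4.57576775e-01 1.11229374e-04]
```

View pics/side5.png

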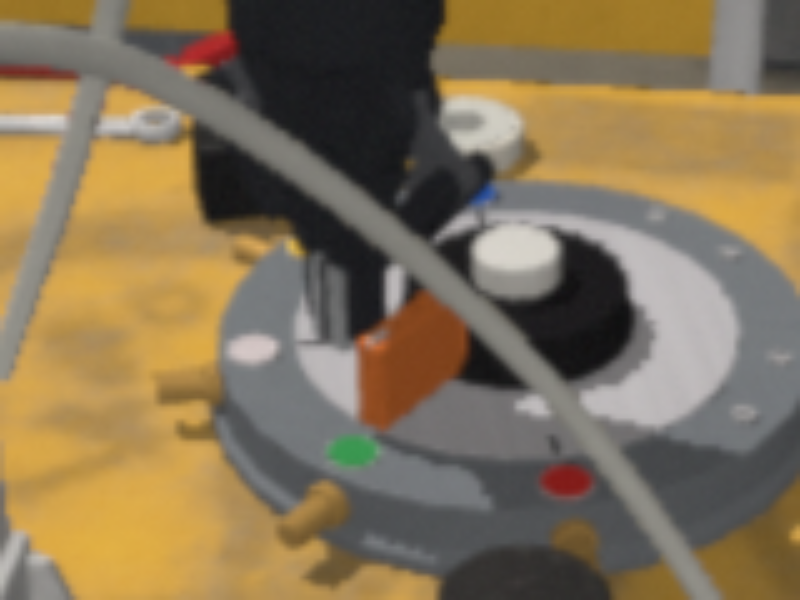

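View pics/top5.png

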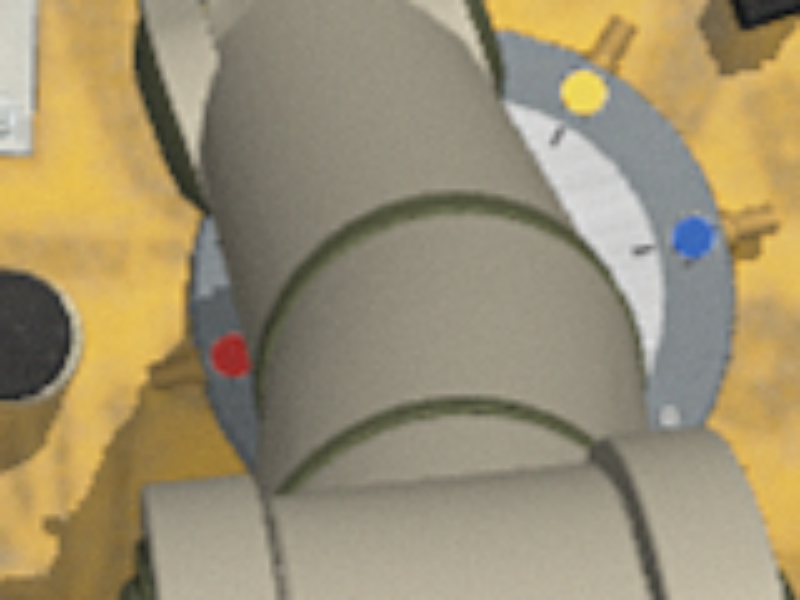

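The tab lies towards green (tip at (378,400), plate at (352,450)) and the force is gone, so it has snapped in. I'll back off, rise, and move over the button.

```bash
python3 -m pendant '{"delta_pos":[[0,8,0],[0,16,0],[0,22,0],[0,24,-25],[0,24,-50],[0,24,-75],[-10,20,-95],[-35,6,-105],[-60,-8,-105],[-76,-16,-105]],"angular":[[0,0,0],[0,0,0],[0,0,0],[0,0,0],[0,0,0],[0,0,0],[0,0,0],[0,0,0],[0,0,0],[0,0,0]]}' 0 20
python3 -m pendant '{"delta_pos":[[0,0,0],[0,0,0],[0,0,0],[0,0,0],[0,0,10],[0,0,20],[0,0,20],[0,0,20],[0,0,20],[0,0,20]],"angular":[[0,0,0],[0,0,0],[0,0,0],[0,0,0],[0,0,0],[0,0,0],[0,0,0],[0,0,0],[0,0,0],[0,0,0]]}' 0 20
python3 - <<'E'
from h import *
c=capture("side"); cv2.imwrite(f"pics/side6.png",cv2.resize(c["frame"][170:300,250:410],None,fx=5,fy=5))
for l,z in(("tab_point",.032),("plate_green",.03),("button_top",.067),("tab_push",.06)):
    for r in models.spot_point("side",l)[:2]: print(l,np.round(r["uv"],1),round(r["conf"],2),np.round(world(c,*r["uv"],z),4))
s=manip.observe();print(s["eef_pos"],s["contact_force"],s["tcp_rot"])
K=c["mtx"];t=np.array(c["t"]).ravel()
p=K@(c["R"]@s["eef_pos"]+t); print(p[:2]/p[2])
E
```

```text
time_s: 6.7
eef_pos: [0.517, -0.0472, 0.1415]
tcp_rot: [0.0, 0.889, 0.458, -0.0]
contact_force: [-0.7, -0.1, -0.1]
width: 0.0003
time_s: 7.53
eef_pos: [0.5188, -0.0453, 0.1206]
tcp_rot: [-0.0, 0.889, 0.459, -0.0]
contact_force: [-0.1, -0.8, -0.3]
width: 0.0003
tab_point [311.8 270. ] 0.78 [0.5681 0.04   0.032 ]
tab_point [308.1 271.8] 0.44 [0.5739 0.0461 0.032 ]
plate_green [308.9 272.7] 0.47 [0.5725 0.046  0.03  ]
button_top [341.  229.2] 0.75 [ 0.5249 -0.0486  0.067 ]
button_top [318.2 248.1] 0.66 [0.5586 0.0203 0.067 ]
tab_push [319.5 246.1] 0.59 [0.5589 0.0031 0.06  ]
[ 0.51876443 -0.04547124  0.12089739] [ 0.55951734  0.66096129 -0.1618683 ] [1.36196819e-04 8.88671912e-01 4.58543542e-01 1.88209335e-04]
[344.24749883 205.21518931]
```

View pics/side6.png

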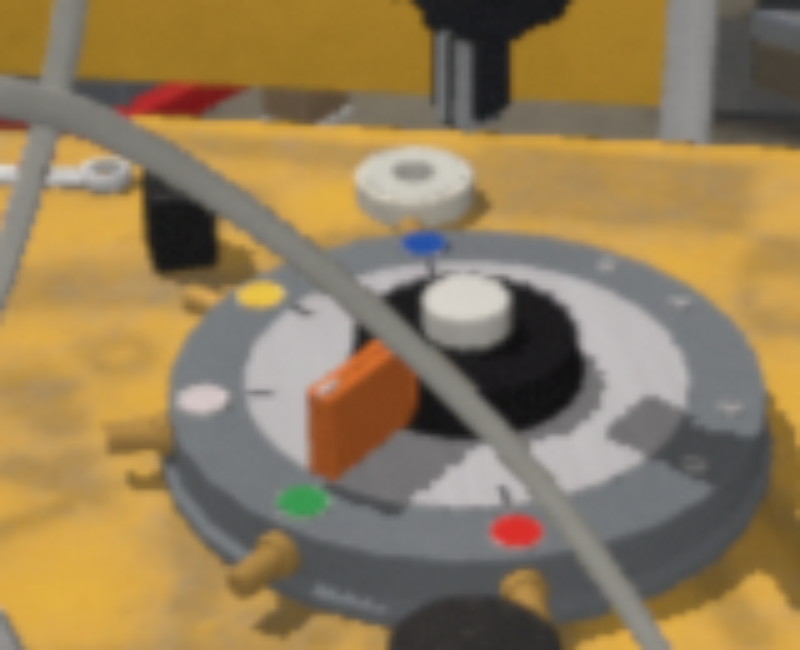

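The tab's tip points right at the green plate. I go down to just above the button and then press in small steps, watching the force.

```bash
python3 -m pendant '{"delta_pos":[[0,0,8],[0,0,18],[0,0,28],[0,0,38],[0,0,46],[0,0,50],[0,0,50],[0,0,50],[0,0,50],[0,0,50]],"angular":[[0,0,0],[0,0,0],[0,0,0],[0,0,0],[0,0,0],[0,0,0],[0,0,0],[0,0,0],[0,0,0],[0,0,0]]}' 0 20
python3 -m pendant '{"delta_pos":[[0,0,1],[0,0,2],[0,0,3],[0,0,4],[0,0,5],[0,0,6],[0,0,7],[0,0,8],[0,0,8],[0,0,8]],"angular":[[0,0,0],[0,0,0],[0,0,0],[0,0,0],[0,0,0],[0,0,0],[0,0,0],[0,0,0],[0,0,0],[0,0,0]]}' 0 20
python3 - <<'E'
from h import *
c=capture("side"); cv2.imwrite(f"pics/side7.png",cv2.resize(c["frame"][170:300,250:410],None,fx=5,fy=5))
s=manip.observe();print(s["eef_pos"],s["contact_force"],s["tcp_rot"])
E
```

```text
time_s: 8.62
eef_pos: [0.5189, -0.0455, 0.0711]
tcp_rot: [0.0, 0.889, 0.459, 0.0]
contact_force: [-0.2, -0.3, 0.0]
width: -0.0001
time_s: 9.45
eef_pos: [0.5186, -0.0454, 0.0626]
tcp_rot: [-0.0, 0.889, 0.459, -0.0]
contact_force: [0.1, 0.8, -0.2]
width: -0.0005
[ 0.51861398 -0.04539478  0.06261642] [-0.22737327 -0.64052331 -0.86300054] [-3.19349436e-05  8.88641341e-01  4.58602838e-01 -5.17684775e-05]
```

View pics/side7.png

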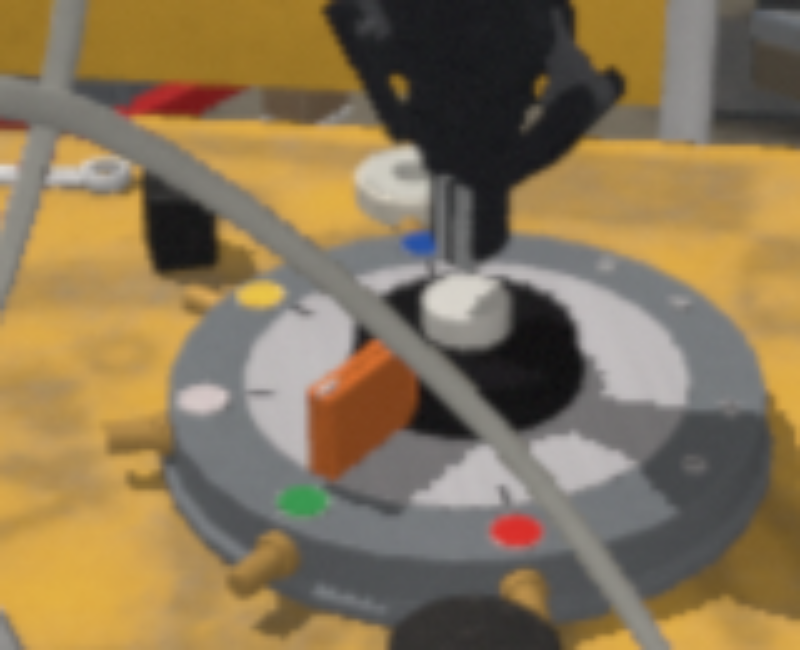

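No contact at a TCP height of 0.063, so the tips really are about 20 mm shorter than reported. I continue down by force.

```bash
python3 -m pendant '{"delta_pos":[[0,0,2],[0,0,4],[0,0,6],[0,0,8],[0,0,10],[0,0,12],[0,0,13],[0,0,14],[0,0,14],[0,0,14]],"angular":[[0,0,0],[0,0,0],[0,0,0],[0,0,0],[0,0,0],[0,0,0],[0,0,0],[0,0,0],[0,0,0],[0,0,0]]}' 0 20
python3 - <<'E'
from h import *
c=capture("side"); cv2.imwrite(f"pics/side8.png",cv2.resize(c["frame"][170:300,250:410],None,fx=5,fy=5))
s=manip.observe();print(s["eef_pos"],s["contact_force"],s["tcp_rot"])
E
```

```text
time_s: 10.33
eef_pos: [0.5186, -0.0454, 0.0486]
tcp_rot: [0.0, 0.889, 0.459, -0.0]
contact_force: [0.6, -0.3, -0.3]
width: -0.0001
[ 0.51865098 -0.0454119   0.04867558] [ 0.03912509 -0.12723966 -0.16265819] [ 2.57078925e-06  8.88655997e-01  4.58574443e-01 -5.30965396e-06]
```

View pics/side8.png

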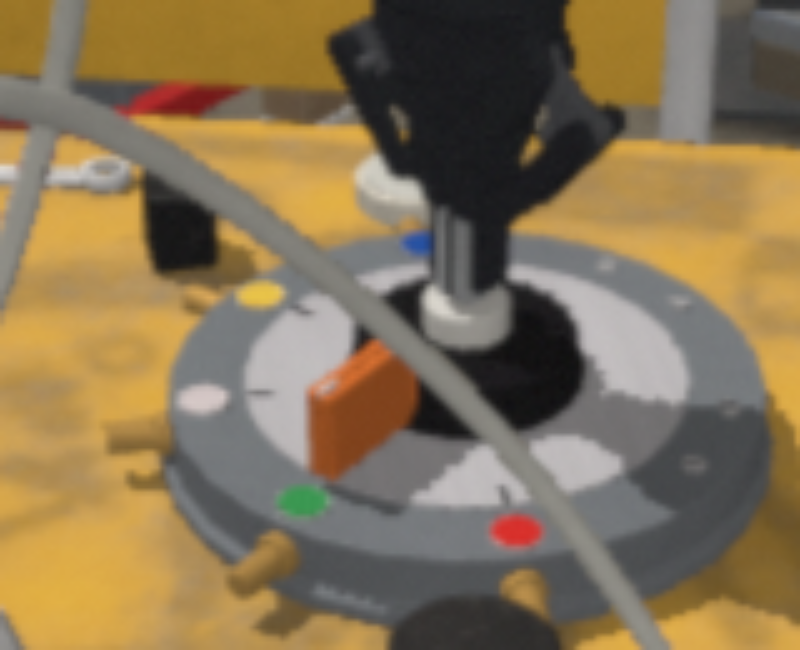

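The tips at (470,295) are almost on the button and centred over it. Now I press in small steps.

```bash
python3 -m pendant '{"delta_pos":[[0,0,1],[0,0,2],[0,0,3],[0,0,4],[0,0,4],[0,0,4],[0,0,4],[0,0,4],[0,0,4],[0,0,4]],"angular":[[0,0,0],[0,0,0],[0,0,0],[0,0,0],[0,0,0],[0,0,0],[0,0,0],[0,0,0],[0,0,0],[0,0,0]]}' 0 20
python3 - <<'E'
from h import *
s=manip.observe();print(s["eef_pos"],s["contact_force"])
E
python3 -m pendant '{"delta_pos":[[0,0,0.5],[0,0,1],[0,0,1.5],[0,0,2],[0,0,2.5],[0,0,3],[0,0,3],[0,0,3],[0,0,3],[0,0,3]],"angular":[[0,0,0],[0,0,0],[0,0,0],[0,0,0],[0,0,0],[0,0,0],[0,0,0],[0,0,0],[0,0,0],[0,0,0]]}' 0 20
```

```text
time_s: 11.22
eef_pos: [0.5187, -0.0454, 0.0447]
tcp_rot: [0.0, 0.889, 0.459, 0.0]
contact_force: [-0.4, -0.6, 2.9]
width: -0.0003
[ 0.51865316 -0.04540141  0.04470556] [-0.42664614 -0.63279802  2.86023534]
time_s: 12.05
eef_pos: [0.5186, -0.0454, 0.0417]
tcp_rot: [0.0, 0.889, 0.459, 0.0]
contact_force: [0.2, -0.4, 3.1]
width: 0.0004
```

```bash
python3 -m pendant '{"delta_pos":[[0,0,0.5],[0,0,1],[0,0,1.5],[0,0,2],[0,0,2],[0,0,2],[0,0,2],[0,0,2],[0,0,2],[0,0,2]],"angular":[[0,0,0],[0,0,0],[0,0,0],[0,0,0],[0,0,0],[0,0,0],[0,0,0],[0,0,0],[0,0,0],[0,0,0]]}' 0 20
python3 - <<'E'
from h import *
c=capture("side"); cv2.imwrite(f"pics/side9.png",cv2.resize(c["frame"][170:300,250:410],None,fx=5,fy=5))
s=manip.observe();print(s["eef_pos"],s["contact_force"],s["tcp_rot"])
E
```

```text
time_s: 12.88
eef_pos: [0.5186, -0.0454, 0.0397]
tcp_rot: [0.0, 0.889, 0.459, 0.0]
contact_force: [-0.5, -1.1, 4.0]
width: 0.0001
[ 0.51864568 -0.04541279  0.03967732] [-0.5833242   1.7214541   4.55006204] [ 1.32742785e-05  8.88650398e-01  4.58585292e-01 -1.38992852e-06]
```

View pics/side9.png

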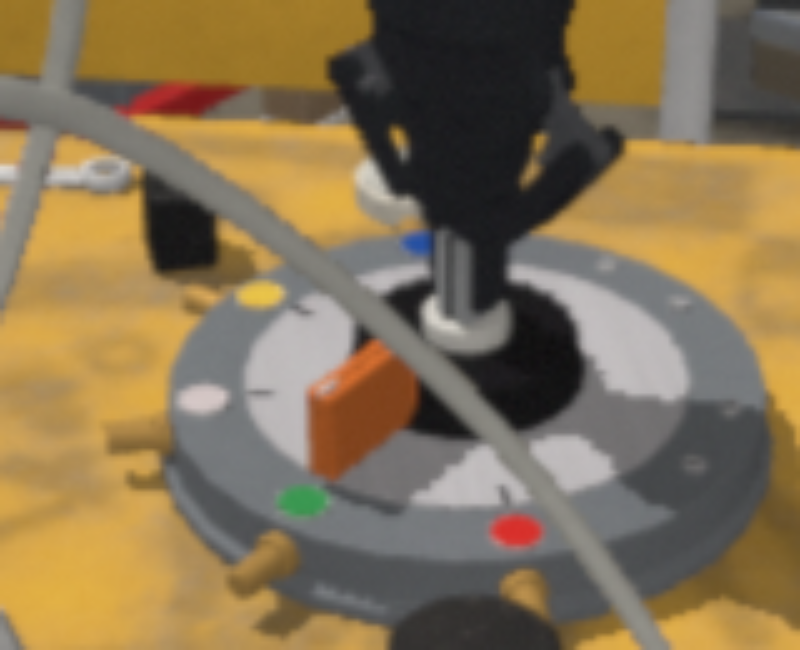

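The button is nearly down. I'll press until the force shows that it has bottomed out.

```bash
python3 -m pendant '{"delta_pos":[[0,0,0.5],[0,0,1],[0,0,1.5],[0,0,2],[0,0,2],[0,0,2],[0,0,2],[0,0,2],[0,0,2],[0,0,2]],"angular":[[0,0,0],[0,0,0],[0,0,0],[0,0,0],[0,0,0],[0,0,0],[0,0,0],[0,0,0],[0,0,0],[0,0,0]]}' 0 20
```

```text
time_s: 13.77
eef_pos: [0.5188, -0.0454, 0.0391]
tcp_rot: [0.0, 0.889, 0.459, 0.0]
contact_force: [-4.3, -0.1, 27.5]
width: 0.0004
```

The button has bottomed out: 27 N, and z stopped at 0.039 against 0.0377 commanded. Now I retract straight up.

```bash
python3 -m pendant '{"delta_pos":[[0,0,-2],[0,0,-5],[0,0,-10],[0,0,-20],[0,0,-40],[0,0,-65],[0,0,-90],[0,0,-115],[0,0,-140],[0,0,-160]],"angular":[[0,0,0],[0,0,0],[0,0,0],[0,0,0],[0,0,0],[0,0,0],[0,0,0],[0,0,0],[0,0,0],[0,0,0]]}' 0 20
python3 -m pendant '{"delta_pos":[[0,0,0],[0,0,0],[0,0,0],[0,0,0],[0,0,0],[0,0,0],[0,0,0],[0,0,0],[0,0,0],[0,0,0]],"angular":[[0,0,0],[0,0,0],[0,0,0],[0,0,0],[0,0,0],[0,0,0],[0,0,0],[0,0,0],[0,0,0],[0,0,0]]}' 0 20
python3 - <<'E'
from h import *
for n in ("top","side"):
  c=capture(n); cv2.imwrite(f"pics/{n}10.png",cv2.resize(c["frame"][170:350,210:450],None,fx=3.3,fy=3.3))
  for l,z in(("tab_point",.032),("plate_green",.03),("button_top",.067),("tab_push",.06),("seal_jar",0),("spare_coil",0),("thread_tape",0)):
    for r in models.spot_point(n,l)[:1]: print(n,l,np.round(r["uv"],1),round(r["conf"],2),np.round(world(c,*r["uv"],z),4))
s=manip.observe();print(s["eef_pos"],s["contact_force"],s["qd"].round(3))
E
```

```text
time_s: 14.6
eef_pos: [0.5184, -0.0453, 0.1999]
tcp_rot: [0.0, 0.889, 0.459, 0.0]
contact_force: [0.4, 0.5, -0.4]
width: 0.0001
time_s: 15.43
eef_pos: [0.5186, -0.0454, 0.1975]
tcp_rot: [-0.0, 0.889, 0.459, -0.0]
contact_force: [0.2, 0.5, -0.9]
width: -0.0001
top plate_green [292.4 215.4] 0.49 [0.5668 0.0402 0.03  ]
top seal_jar [241.8 244.9] 0.71 [0.5014 0.1504 0.    ]
top spare_coil [392.7 176.8] 0.83 [ 0.6605 -0.1774  0.    ]
top thread_tape [419.1 224. ] 0.58 [ 0.5576 -0.2373  0.    ]
side tab_point [311.6 269.1] 0.76 [0.5689 0.0373 0.032 ]
side plate_green [311.4 268.6] 0.62 [0.57   0.0331 0.03  ]
side button_top [343.6 227.6] 0.57 [ 0.5206 -0.0549  0.067 ]
side seal_jar [342.2 327.1] 0.94 [0.5019 0.1474 0.    ]
side spare_coil [288.9 218.5] 0.48 [ 0.6569 -0.1899  0.    ]
side thread_tape [331.  212.7] 0.81 [ 0.5664 -0.2261  0.    ]
[ 0.51862101 -0.04542499  0.19767599] [-0.01114894  0.05699578  0.33483692] [ 0.     0.     0.001 -0.    -0.     0.     0.   ]
```

View pics/side10.png

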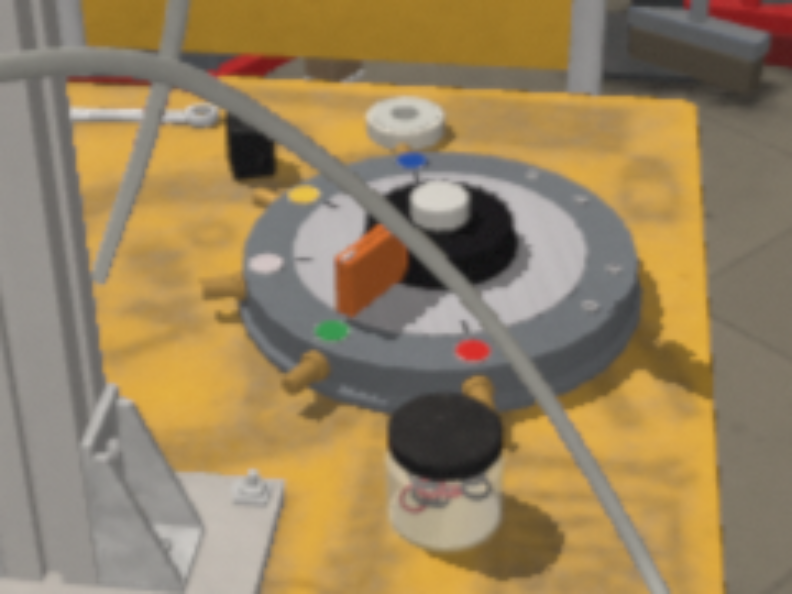

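The tab is at green, the button is up again at (440,205), and the jar, coil and tape are unmoved. The arm is clear, so I hand in.

```bash
python3 -c "
from rig import manip
print(manip.finish_job())"
```

```text
the job is handed in; nothing more can be done
None
```

I pushed the orange tab with the shut fingers from white one station counterclockwise until it snapped in at green. I then pressed the white button to its stop and lifted clear, and handed in after about 15.5 s of the 48 s. The rig gives no verdict, so the result rests on my own checks.

- **Tab:** in the last side picture its point was about 4 mm from the green plate, against the 10 mm allowed. The top camera's view of the tab was blocked by the arm.
- **Button:** it bottomed out at 27 N and looked fully up again after I let go.
- **Jar, coil and tape:** all look unmoved. The networks' positions agree with the start to about 13 mm or better, the worst being a low-confidence reading of the coil.
- **Robot:** it was at rest and touching nothing, with a contact force near 0.

**What disagreed:** the fingertips sat about 20 mm higher than the reported TCP. The pictures showed it, and so did the button, which I first felt at a TCP height of about 0.045 m instead of 0.067 m. I chose a push height that worked either way and pressed the button by force.

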